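Set out the goldsmith's blocks from their piles

ROBOT

A 7-joint arm with a two-finger parallel gripper is mounted at the origin on the work surface. World frame = base frame: x ahead of the robot, y to its left, z up, the work surface at z = 0. Lengths are in mm, angles in rad, forces in N, time in s.
With the tool pointing down it reaches from about 400 to 850 mm from the base axis. Payload 6.9 kg.
Tool frame: the origin (TCP) lies at the very end of the fingers, on their centre line; the grasp point (between the pads) lies 19 mm behind it; z points along the fingers, y is the line along which they close (so a half turn about z gives the same grasp; the last joint's range is limited). The gripper opens to 85 mm and grips with 20 to 120 N. Pads are 22 mm wide; open, the fingers measure 114 mm over their backs; the gripper's body (76 mm by 85 mm) begins 54 mm behind the grasp point. The pads swing forward as they close: fully open they stand 13 mm farther back than shut.
Start: joints at [1.25, 0.507, -0.238, 1.5, 0.126, 1.149, -0.155], TCP at [258.126, -569.194, 231.275] pointing down, gripper open.
Joint ranges: [-3.08, 3.08], [-0.24, 2.05], [-1.43, 1.35], [0, 2.5], [-1.52, 4.66], [0.17, 1.96], [-2.89, 2.89]. Speed limits (rad/s): [2.39, 2.39, 3.14, 3.14, 3.14, 3.14, 3.14].

INTERFACE

Orientations are given as a rotation vector (axis times angle).
In Python, from cell import read_state, grab_frame, sign_off gives the robot as it stands.
- The arm moves only by the tool step_arm, never from a script. Its argument "moves" is a list of rows, each a list of 4 numbers: the shift along the tool's x, y, z in mm, then the turn about the tool's z in degrees. In form: [[x, y, z, spin], ...]. A call has 1 to 20 rows; each row shifts and turns the commanded pose from where the row before left it, along the tool's axes as they then stand; what a row does not reach is not made up. A row lasts 1/10 s, in which the tool goes at most 50 mm and 8.59 degrees, less where a joint would pass 70% of its speed; a pose out of reach is approached as far as the arm can. A call is refused whole if a number of a shift passes 50 or a number of a turn 8.59, either way. A call with a gripper value outside its range is refused whole. "jaw" is the finger opening in mm, from 0 to 85.4, set as the call begins (left out, the last holds). The fingers move at their own pace and stop on an object; "squeeze" is the grip in N (left out, the last holds). Time passes only in rows, so rows that do not move let the fingers close. It gives the time, the measured TCP pose, the force, the opening and the grip force at its end, in the units of the state.
- read_state(): the state, without advancing time (a new reading comes with each control period).
- grab_frame(name): name is "scene" or "top"; returns a dict with "image" (384x512x3 uint8, red, green, blue), "z_map" (384x512 float32, mm along the optical axis (not along the pixel's ray), 0 where there is no reading), "mtx" (3x3 intrinsics, pixels), "T" (4x4, takes a point from camera to world coordinates). Camera axes: x right, y down, z forward; pixel columns grow to the right and rows downward; lengths in mm; the calibration is good to about 2 mm. A picture is of the moment at which its call begins.
- sign_off(): hands the job in; it is judged then, once.
The state is a dict: "time": time; "joints": joint angles; "dq": joint speeds; "tau": joint torques, N m; "eef_pos": TCP position; "orientation": TCP orientation; "wrist_force": force on the tool from outside, world axes, zero at the start; "wrist_torque": the same for the moment, N m; "grip_width": finger opening in mm; "finger_force": force on a finger pad.
Only numpy, scipy, OpenCV 4.12 (cv2) and the standard library are available. Lean on these libraries where they do the work, as an engineer would, in place of code of your own. Each camera call takes 0.05 s, during which the arm holds its last target. There are 200 camera calls.

TASK

Get the goldsmith's bench ready: take the two piles apart and put each thing where it is used - the flat steel block in its square rubber base, the doming block in the recess of the wooden punch stand, the charcoal block in its metal pan, the honeycomb disc on the turntable and the borax cone upright in the white dish. Each must sit flat on the floor of its place, inside the rim; set things down, do not drop them.

Things in the scene. Friction and masses are not known exactly. Their poses are not given: they have to be found in the camera images.
- bench_block: Flat steel bench block: a plain smooth square block 60 x 60 mm, 22 mm high, about 0.6 kg. Origin at the centre of its underside, x and y along its sides, z up. At the start it is the bottom of one of the two piles.
- doming_block: Steel doming block: a rectangular block 84 mm (its x) by 54 mm (its y), 22 mm high, about 0.6 kg, with five round hollows of different sizes in its top. Origin at the centre of its underside, z up. At the start it is the bottom of the other pile.
- charcoal: Charcoal soldering block: a black rectangular block 66 mm (its x) by 40 mm (its y), 18 mm high, about 40 g. Origin at the centre of its underside, z up. At the start it lies flat on top of one of the two steel blocks.
- honeycomb: Honeycomb soldering disc: a pale ceramic disc 56 mm in diameter, 18 mm high, about 50 g, its top covered with small dark holes. Origin at the centre of its underside, z up. At the start it lies flat on top of the other steel block.
- borax: Borax cone: a white lump 48 mm high, a cylinder 38 mm in diameter for its lower 24 mm and tapering to 16 mm above, about 50 g. Origin at the centre of its underside, z up to the tip. At the start it stands on top of the charcoal or of the honeycomb disc, whichever is in its pile.
- rubber_base: Base of the bench block, fixed: a black square rubber tray 96 x 96 mm, 14 mm high. Its recess is 80 x 80 mm, with the floor 8 mm above the underside and walls 6 mm high and 8 mm thick. Origin at the centre of its underside, below the middle of the recess, x and y along its sides.
- punch_stand: Wooden stand of the doming set, fixed: a brown block with a rectangular recess 104 mm (its x) by 74 mm (its y) for the doming block; the recess floor is 14 mm above the underside, its walls 6 mm high and 8 mm thick. At the +x end, 72 mm from the origin, stands a row of six steel punches reaching 68 mm above the underside. Origin at the underside, below the middle of the recess.
- charcoal_pan: Pan of the charcoal block, fixed: a shallow grey sheet-metal tray with a flat ear at each end. Inside it measures 86 mm (its x) by 60 mm (its y); the floor is 6 mm above the underside, the walls 6 mm high and 3 mm thick. Origin at the centre of its underside.
- turntable: Soldering turntable for the honeycomb disc, fixed foot with a round grey platter that spins freely about the vertical through the origin. The platter is 92 mm across, 84 mm inside its low rim; its floor is 32 mm above the underside of the foot, the rim 6 mm higher. Origin at the centre of the underside of the foot.
- borax_dish: Borax dish, fixed: a round white ceramic dish 76 mm across, about 65 mm inside; its floor is 8 mm above the underside, its rim 6 mm higher. Origin at the centre of its underside.
There are look-alikes about, which are no part of the job. What is shaped like the borax but orange is not meant.

How it is judged (in metres and radians):
At the end, for the whole second after the job is handed in: All five things rest in their own places, each with its centre within 17 mm of the middle of the place, its underside within 3 mm of the floor of the place, level within 0.05 rad, and still (under 20 mm/s and 0.2 rad/s) (horizontal distance between bench_block and rubber_base below 0.017 m and z of bench_block in the frame of rubber_base between 0.005 and 0.011 m and angle between each of bench_block, doming_block, charcoal, honeycomb, borax's own z axis and vertical below 0.05 rad and linear speed of each of bench_block, doming_block, charcoal, honeycomb, borax below 0.02 m/s and angular speed of each of bench_block, doming_block, charcoal, honeycomb, borax below 0.2 rad/s and horizontal distance between doming_block and punch_stand below 0.017 m and z of doming_block in the frame of punch_stand between 0.011 and 0.017 m and horizontal distance between charcoal and charcoal_pan below 0.017 m and z of charcoal in the frame of charcoal_pan between 0.003 and 0.009 m and horizontal distance between honeycomb and turntable below 0.017 m and z of honeycomb in the frame of turntable between 0.029 and 0.035 m and horizontal distance between borax and borax_dish below 0.017 m and z of borax in the frame of borax_dish between 0.005 and 0.011 m); the robot touches nothing.
It fails at once if the bench block is dropped: it falls freely (by more than about 25 mm) (linear speed of bench_block above 0.7 m/s and contact force between the fingers and bench_block below 0.05 N).
It fails at once if the doming block is dropped: it falls freely (by more than about 25 mm) (linear speed of doming_block above 0.7 m/s and contact force between the fingers and doming_block below 0.05 N).
It fails at once if the charcoal is dropped: it falls freely (by more than about 25 mm) (linear speed of charcoal above 0.7 m/s and contact force between the fingers and charcoal below 0.05 N).
It fails at once if the honeycomb is dropped: it falls freely (by more than about 25 mm) (linear speed of honeycomb above 0.7 m/s and contact force between the fingers and honeycomb below 0.05 N).
It fails at once if the borax is dropped: it falls freely (by more than about 25 mm) (linear speed of borax above 0.7 m/s and contact force between the fingers and borax below 0.05 N).
It also fails if it takes over 112 s, if anything falls off the work surface, if the arm or the gripper's body presses on something with over 40 N, if the wrist force passes 120 N, or if a joint passes its speed limit or range.

## Working session

There is one attempt and no reset: what is moved stays moved. The work goes in short steps, Python scripts to look and compute and a tool call to move; the robot and the scene stay as the last step left them, time stands still between calls to the robot, and variables do not carry over. Pictures are saved under pics/ and viewed, at most 14 in all, crops included, and the job is handed in when it is done.

Besides the shell and the picture viewer there is one more tool, called after "Call:" in YAML: its name, and indented under it one key for each argument. step_arm: Moves the arm, as the interface text tells. Its arguments: {"type":"object","properties":{"moves":{"type":"array","items":{"type":"array","items":{"type":"number"}}},"jaw":{"type":"number"},"squeeze":{"type":"number"}},"required":["moves"]}

```bash
mkdir -p pics; ls
cat > h.py <<'E'
import numpy as np, cv2
from cell import read_state, grab_frame, sign_off
def cloud(f):
    z=f["z_map"];h,w=z.shape;K=f["mtx"];v,u=np.mgrid[:h,:w]
    P=np.stack([(u-K[0,2])/K[0,0]*z,(v-K[1,2])/K[1,1]*z,z,np.ones_like(z)],-1)@np.array(f["T"]).T
    P=P[...,:3];P[z==0]=np.nan
    return P
E
python3 - <<'E'
from h import *
s=read_state();print({k:np.round(v,3) for k,v in s.items()})
for n in("scene","top"):
    f=grab_frame(n);np.savez("f_%s.npz"%n,**f)
    cv2.imwrite(f"pics/{n}0.png",cv2.resize(f["image"][...,::-1],(800,600),interpolation=cv2.INTER_CUBIC))
    print(n,np.round(f["T"],3),f["mtx"])
E
```

```text
pics
{'time': np.float64(0.0), 'joints': array([ 1.25 ,  0.508, -0.237,  1.501,  0.126,  1.149, -0.155]), 'dq': array([-0.002, -0.002,  0.001,  0.   ,  0.001,  0.   , -0.002]), 'tau': array([ 1.0000e-03, -6.2060e+01, -2.1860e+00, -2.4965e+01,  1.3000e-02,
        1.2000e-02, -0.0000e+00]), 'eef_pos': array([ 257.869, -568.798,  230.45 ]), 'orientation': array([-3.069e+00, -6.640e-01,  1.000e-03]), 'wrist_force': array([0.047, 0.107, 0.149]), 'wrist_torque': array([0.033, 0.07 , 0.009]), 'finger_force': np.float64(0.0), 'grip_width': np.float64(84.92)}
scene [[ 7.760000e-01  3.520000e-01 -5.230000e-01  1.115107e+03]
 [ 6.300000e-01 -4.060000e-01  6.610000e-01 -7.560450e+02]
 [ 2.000000e-02 -8.430000e-01 -5.370000e-01  6.737370e+02]
 [ 0.000000e+00  0.000000e+00  0.000000e+00  1.000000e+00]] [[473.39566617   0.         255.98516521]
 [  0.         473.39566617 187.71908616]
 [  0.           0.           1.        ]]
top [[-2.700000e-02 -9.870000e-01  1.570000e-01  3.277870e+02]
 [-1.000000e+00  2.800000e-02  5.000000e-03  1.280000e-01]
 [-9.000000e-03 -1.570000e-01 -9.880000e-01  1.343402e+03]
 [ 0.000000e+00  0.000000e+00  0.000000e+00  1.000000e+00]] [[412.531029     0.         253.18684113]
 [  0.         412.531029   193.03553081]
 [  0.           0.           1.        ]]
```

View pics/scene0.png

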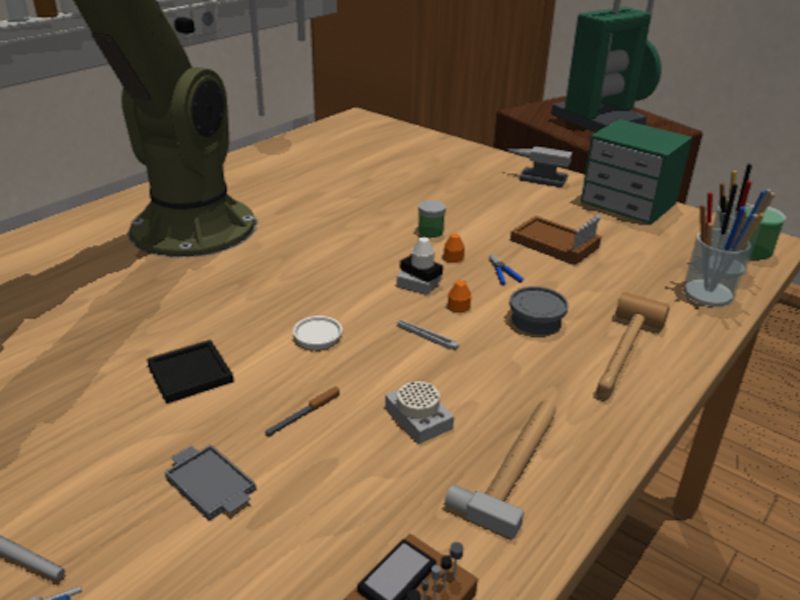

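View pics/top0.png

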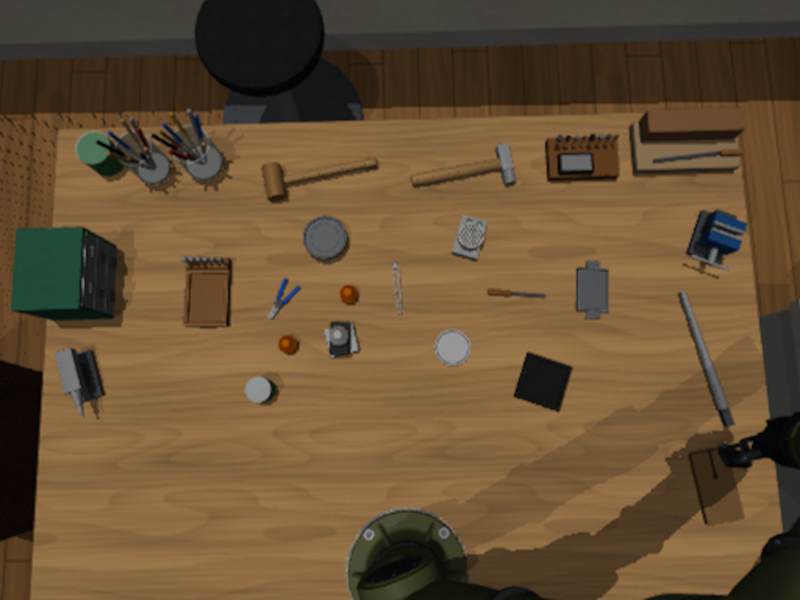

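Top view (800x600): the pile at (340,338) is bench block, charcoal and borax. The pile at (470,237) is doming block and honeycomb. The places are rubber base (543,381), punch stand (208,292), pan (592,290), turntable (325,238) and dish (453,348). The orange cones, the green tin and the mallet/hammer are not part of the job.

Run:
```python
from h import *
F={n:dict(np.load(f"f_{n}.npz")) for n in("scene","top")}
C={n:cloud(F[n]) for n in F}
T=C["top"]
px=dict(pileA=(340,338),pileB=(470,237),rubber=(543,381),stand=(208,292),pan=(592,290),turn=(325,238),dish=(453,348),hammer=(506,165),mallet=(274,180),tin=(259,390),or1=(348,294),or2=(288,344))
for k,(u,v) in px.items():
    p=T[int(v*.64),int(u*.64)]
    print(k,np.round(p), 'r %.0f'%np.hypot(*p[:2]))
    for n in C:
        P=C[n].reshape(-1,3);m=(np.hypot(P[:,0]-p[0],P[:,1]-p[1])<90)&(P[:,2]>4);Q=P[m]
        if len(Q)<10: continue
        h,e=np.histogram(Q[:,2],bins=np.arange(4,84,4))
        print('  ',n,[f"{int(a)}:{b}" for a,b in zip(e,h) if b])
# crops
f=F["top"]["image"][...,::-1]
tiles=[]
for k in("pileA","pileB","rubber","stand","pan","turn"):
    u,v=[int(x*.64) for x in px[k]]
    tiles.append(cv2.resize(f[v-26:v+26,u-26:u+26],(260,290),interpolation=cv2.INTER_CUBIC))
cv2.imwrite("pics/crops.png",np.vstack([np.hstack(tiles[:3]),np.hstack(tiles[3:])]))
```

```text
pileA [460. 119.  85.] r 475
   scene ['4:48', '8:31', '12:34', '16:39', '20:71', '24:46', '28:38', '32:44', '36:47', '40:78', '44:20', '48:12', '52:25', '56:15', '60:24', '64:23', '68:26', '72:22', '76:19']
   top ['4:123', '8:9', '12:4', '16:29', '20:62', '24:27', '28:13', '32:15', '36:70', '40:53', '44:11', '48:2', '52:3', '56:3', '60:10', '64:13', '68:25', '72:20', '76:12']
pileB [ 669. -149.   38.] r 686
   scene ['4:77', '8:64', '12:69', '16:94', '20:223', '24:68', '28:38', '32:40', '36:114', '40:298', '44:4']
   top ['4:133', '8:12', '12:27', '16:40', '20:79', '24:36', '28:6', '32:18', '36:88', '40:106', '44:16']
rubber [ 369. -290.    6.] r 469
   scene ['4:247', '8:679', '12:349', '16:84']
   top ['4:389', '8:335', '12:190', '16:61', '20:3']
stand [574. 402.  10.] r 701
   scene ['4:75', '8:74', '12:346', '16:205', '20:121', '24:68', '28:34', '32:17', '36:19', '40:16', '44:14', '48:17', '52:13', '56:15', '60:19', '64:29', '68:5', '72:1']
   top ['4:117', '8:194', '12:403', '16:289', '20:168', '24:78', '28:26', '32:6', '36:2', '40:10', '44:5', '48:4', '52:6', '56:3', '60:17',
[... 1190 characters left out ...]
56:105', '60:26']
or1 [553. 106.  49.] r 563
   scene ['4:58', '8:41', '12:39', '16:41', '20:55', '24:50', '28:52', '32:52', '36:54', '40:66', '44:37', '48:15', '52:20', '56:12', '60:21', '64:17', '68:21', '72:16', '76:15']
   top ['4:140', '8:7', '12:1', '16:11', '20:32', '24:22', '28:25', '32:18', '36:39', '40:37', '44:17', '48:6', '52:1', '60:3', '64:8', '68:11', '72:9', '76:6']
or2 [454. 228.  46.] r 508
   scene ['4:39', '8:55', '12:32', '16:28', '20:27', '24:34', '28:29', '32:32', '36:20', '40:27', '44:27', '48:17', '52:11', '56:12', '60:1']
   top ['4:130', '8:30', '12:15', '16:14', '20:29', '24:19', '28:17', '32:15', '36:29', '40:20', '44:19', '48:5', '52:5', '56:14', '60:6', '68:3']
```

View pics/crops.png

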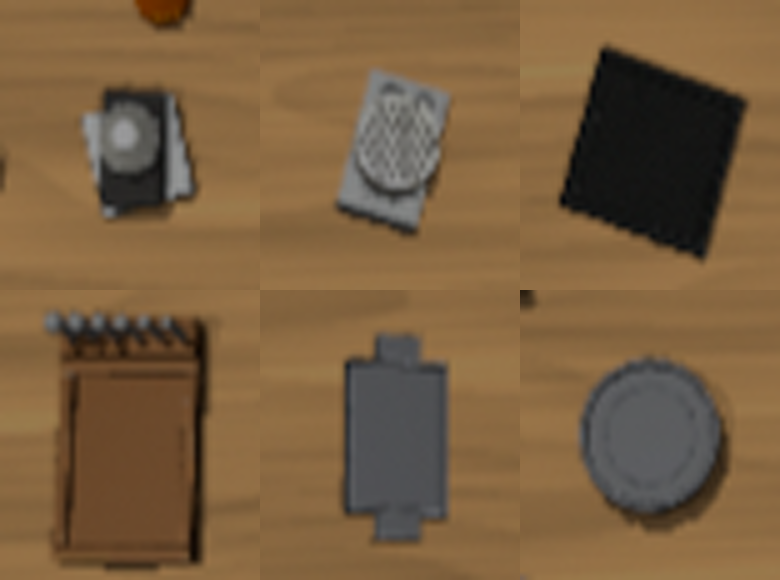

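```bash
cat >> h.py <<'E'
def toplane(f,uv,z):
    T=np.array(f["T"]);K=f["mtx"];uv=np.asarray(uv,float).reshape(-1,2)
    d=np.c_[(uv-K[[0,1],[2,2]])/K[[0,1],[0,1]],np.ones(len(uv))]@T[:3,:3].T
    s=(z-T[2,3])/d[:,2];return (T[:3,3]+d*s[:,None])[:,:2]
def seg(f,c,r,zlo,zhi,zp,cond=None):
    P=cloud(f);I=f["image"].astype(int)
    m=(np.hypot(P[...,0]-c[0],P[...,1]-c[1])<r)&(P[...,2]>zlo)&(P[...,2]<zhi)
    if cond is not None: m&=cond(I)
    m=cv2.morphologyEx(m.astype(np.uint8),cv2.MORPH_CLOSE,np.ones((3,3)))
    n,l,s,_=cv2.connectedComponentsWithStats(m)
    k=1+np.argmax(s[1:,4]);m=(l==k)
    v,u=np.nonzero(m);return toplane(f,np.c_[u,v],zp)
def rect(X):
    (c,s,a)=cv2.minAreaRect(X.astype(np.float32))
    if s[0]<s[1]: s=s[::-1];a+=90
    return "c (%.0f %.0f) size %.0f x %.0f long-axis yaw %.1f n%d"%(*c,*s,(a+90)%180-90,len(X))
E
python3 - <<'E'
from h import *
F={n:dict(np.load(f"f_{n}.npz")) for n in("scene","top")}
br=lambda I:I.sum(-1)
grey=lambda I:(I.max(-1)-I.min(-1)<30)
J=dict(
borax=((460,119),30,72,99,86,None),
charcoal=((460,119),60,31,47,40,lambda I:(br(I)<150)),
bench=((460,119),60,12,28,22,lambda I:grey(I)&(br(I)>200)),
honey=((669,-149),60,33,50,40,None),
doming=((669,-149),75,13,28,22,lambda I:grey(I)),
pileBall=((669,-149),75,13,50,22,lambda I:grey(I)),
rubber=((369,-290),95,-5,25,14,lambda I:br(I)<120),
stand=((574,402),110,9,27,20,None),
pan=((555,-403),95,-5,25,12,lambda I:grey(I)),
turn=((676,151),70,22,50,38,None),
dish=((441,-106),60,-5,25,14,lambda I:grey(I)&(br(I)>250)))
for k,(c,r,a,b,z,cd) in J.items():
    for n in F:
        try:
            X=seg(F[n],c,r,a,b,z,cd);print(k,n,rect(X),"mean",X.mean(0).round())
        except Exception as e: print(k,n,e)
E
```

```text
borax scene c (474 110) size 43 x 29 long-axis yaw -48.8 n82 mean [475. 108.]
borax top c (465 123) size 28 x 27 long-axis yaw 20.4 n73 mean [465. 122.]
charcoal scene c (468 113) size 70 x 49 long-axis yaw 0.1 n145 mean [474. 108.]
charcoal top c (461 123) size 64 x 38 long-axis yaw -1.6 n118 mean [453. 120.]
bench scene c (467 90) size 63 x 29 long-axis yaw -2.3 n75 mean [463.  95.]
bench top c (466 95) size 58 x 16 long-axis yaw -0.9 n71 mean [461.  98.]
honey scene c (673 -156) size 62 x 54 long-axis yaw -50.7 n449 mean [ 673. -156.]
honey top c (669 -152) size 54 x 52 long-axis yaw -2.4 n229 mean [ 670. -153.]
doming scene c (675 -157) size 91 x 60 long-axis yaw -19.3 n438 mean [ 689. -167.]
doming top c (646 -143) size 53 x 34 long-axis yaw 69.4 n108 mean [ 642. -141.]
pileBall scene c (675 -151) size 94 x 70 long-axis yaw -19.9 n899 mean [ 675. -154.]
pileBall top c (671 -153) size 86 x 55 long-axis yaw -18.2 n415 mean [ 671. -152.]
rubber scene c (374 -296) size 107 x 97 long-axis yaw -20.1 n1319 mean [ 375. -297.]
rubber top c (366 -288) size 95 x 94 long-axis yaw 69.7 n880 mean [ 366. -288.]
stand scene c (571 395) size 154 x 120 long-axis yaw 0.8 n831 mean [571. 389.]
stand top c (570 401) size 146 x 94 long-axis yaw -1.7 n1182 mean [567. 400.]
pan scene c (556 -408) size 125 x 70 long-axis yaw -5.2 n1691 mean [ 559. -409.]
pan top c (555 -405) size 121 x 65 long-axis yaw -4.1 n662 mean [ 554. -405.]
turn scene c (677 146) size 105 x 89 long-axis yaw -61.6 n707 mean [679. 145.]
turn top c (675 152) size 89 x 87 long-axis yaw 88.3 n612 mean [675. 152.]
dish scene c (444 -110) size 80 x 73 long-axis yaw -15.2 n490 mean [ 444. -111.]
dish top c (441 -106) size 71 x 71 long-axis yaw 88.4 n423 mean [ 442. -107.]
```

```bash
cat >> h.py <<'E'
from scipy.spatial.transform import Rotation as Ro
def plan(x,y,z,yaw):
    "tool spin (deg) to do first, then shift in tool axes"
    s=read_state();R=Ro.from_rotvec(s["orientation"]).as_matrix();p=s["eef_pos"]
    y0=np.degrees(np.arctan2(R[1,0],R[0,0]));sp=(y0-yaw+90)%180-90;yw=np.radians(y0-sp)
    d=np.array([x,y,z])-p
    print("t%.1f pos"%s["time"],p.round(1),"tilt",R[:,2].round(3),"yaw %.1f spin %.1f shift x %.1f y %.1f z %.1f"%(y0,sp,d[0]*np.cos(yw)+d[1]*np.sin(yw),d[0]*np.sin(yw)-d[1]*np.cos(yw),-d[2]),"dist %.0f q7 %.2f"%(np.hypot(d[0],d[1]),s["joints"][6]))
E
python3 -c "
from h import *
plan(465,122,130,-1.6)
f=dict(np.load('f_top.npz'));print(toplane(f,[[133.4,190.5],[107+68/5,160+85/5.577],[107+192/5,160+85/5.577],[107+72/5,160+255/5.577],[107+190/5,160+255/5.577]],17))"
```

```text
t0.1 pos [ 257.9 -568.8  230.5] tilt [-0.001  0.001 -1.   ] yaw 24.4 spin 26.0 shift x 187.7 y -696.3 z 100.5 dist 721 q7 -0.15
[[557.96084729 398.06036683]
 [610.05829306 441.20587014]
 [607.70746653 359.48281762]
 [508.8851926  436.21008279]
 [506.72935728 359.35284729]]
```

Call:
step_arm:
  moves:
    - [0,0,0,6.5]
    - [0,0,0,6.5]
    - [0,0,0,6.5]
    - [0,0,0,6.5]
  jaw: 65
  squeeze: 40

```text
time: 0.5
eef_pos: [258.0, -568.9, 230.8]
orientation: [-3.14, 0.051, 0.001]
wrist_force: [0.1, -0.3, -0.2]
grip_width: 65.0
finger_force: 0.0
```

Call:
step_arm:
  moves:
    - [9.4,-34.8,5,0]
    - [9.4,-34.8,5,0]
    - [9.4,-34.8,5,0]
    - [9.4,-34.8,5,0]
    - [9.4,-34.8,5,0]
    - [9.4,-34.8,5,0]
    - [9.4,-34.8,5,0]
    - [9.4,-34.8,5,0]
    - [9.4,-34.8,5,0]
    - [9.4,-34.8,5,0]
    - [9.4,-34.8,5,0]
    - [9.4,-34.8,5,0]
    - [9.4,-34.8,5,0]
    - [9.4,-34.8,5,0]
    - [9.4,-34.8,5,0]
    - [9.4,-34.8,5,0]
    - [9.4,-34.8,5,0]
    - [9.4,-34.8,5,0]
    - [9.4,-34.8,5,0]
    - [9.4,-34.8,5,0]

```text
time: 2.5
eef_pos: [465.6, 122.6, 130.9]
orientation: [3.141, -0.044, -0.001]
wrist_force: [1.8, -0.4, -0.8]
grip_width: 65.0
finger_force: 0.0
```

Run:
```python
from h import *
plan(465,122,130,-1.6)
f=grab_frame("scene");P=cloud(f)
cv2.imwrite("pics/s1.png",cv2.resize(f["image"][100:260,180:390,::-1],(788,600),interpolation=cv2.INTER_CUBIC))
```

```text
t2.5 pos [465.6 122.6 130.9] tilt [-0. -0. -1.] yaw -1.6 spin -0.0 shift x -0.6 y 0.7 z 0.9 dist 1 q7 -2.10
```

View pics/s1.png

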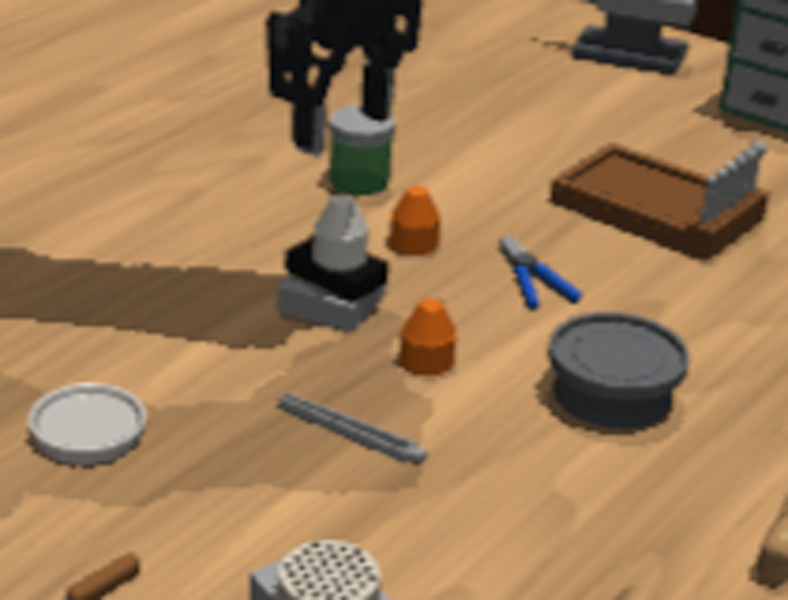

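```bash
python3 -c "
from h import *
f=dict(np.load('f_scene.npz'));print(toplane(f,[180+343/3.752,100+200/3.75],88))"
```

```text
[[469.93828518 120.49875733]]
```

Call:
step_arm:
  moves:
    - [0,0,15,0]
    - [0,0,15,0]
    - [0,0,15,0]
    - [0,0,15,0]
    - [0,0,10,0]
    - [0,0,10,0]
    - [0,0,2,0]
    - [0,0,0,0]

```text
time: 3.35
eef_pos: [465.5, 121.2, 49.1]
orientation: [3.141, -0.044, -0.001]
wrist_force: [0.1, 0.8, -0.1]
grip_width: 64.9
finger_force: 0.0
```

Call:
step_arm:
  moves:
    - [2,0,0,0]
    - [0,0,0,0]
    - [0,0,0,0]
    - [0,0,0,0]
    - [0,0,0,0]
    - [0,0,0,0]
  jaw: 20
  squeeze: 30

```text
time: 3.95
eef_pos: [468.4, 121.4, 50.1]
orientation: [-3.141, 0.044, -0.003]
wrist_force: [-0.8, -0.2, 5.5]
grip_width: 36.4
finger_force: 29.7
```

Call:
step_arm:
  moves:
    - [0,0,-5,0]
    - [0,0,-10,0]
    - [0,0,-20,0]
    - [0,0,-20,0]
    - [0,0,-5,0]
    - [0,0,0,0]

```text
time: 4.55
eef_pos: [468.0, 121.2, 110.1]
orientation: [-3.141, 0.044, -0.003]
wrist_force: [0.1, -0.3, -0.1]
grip_width: 36.8
finger_force: 30.1
```

Run:
```python
from h import *
plan(442,-107.5,50,-1.6)
f=grab_frame("top");np.savez("f2.npz",**f)
f=grab_frame("scene")
a=cv2.resize(f["image"][120:220,220:320,::-1],(400,400),interpolation=cv2.INTER_CUBIC)
g=np.load("f2.npz")["image"][185:245,185:245,::-1]
cv2.imwrite("pics/s2.png",np.hstack([a,cv2.resize(g,(400,400),interpolation=cv2.INTER_CUBIC)]))
```

```text
t4.5 pos [468.  121.2 110.1] tilt [ 0.002  0.    -1.   ] yaw -1.6 spin -0.0 shift x -19.6 y 229.4 z 60.1 dist 230 q7 -2.12
```

View pics/s2.png

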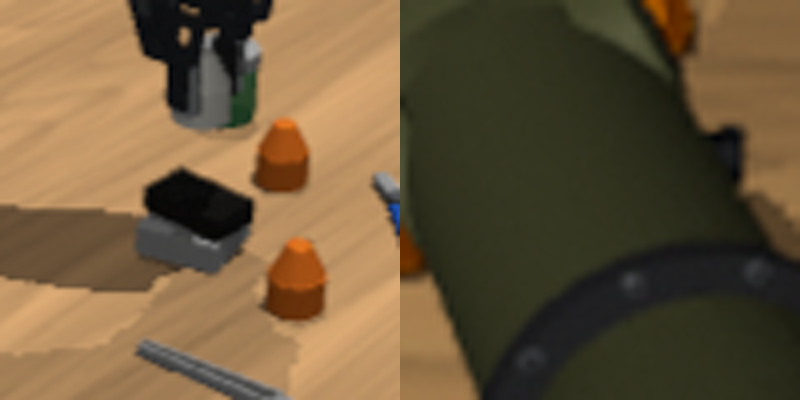

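Call:
step_arm:
  moves:
    - [-2,23,0,0]
    - [-2,23,0,0]
    - [-2,23,0,0]
    - [-2,23,0,0]
    - [-2,23,0,0]
    - [-2,23,0,0]
    - [-2,23,0,0]
    - [-2,23,0,0]
    - [-2,23,5,0]
    - [-2,22,15,0]
    - [0,0,20,0]
    - [0,0,20,0]
    - [0,0,10,0]
    - [0,0,10,0]
    - [0,0,5,0]
    - [0,0,2,0]
    - [0,0,0,0]

```text
time: 6.35
eef_pos: [441.3, -107.0, 22.4]
orientation: [3.141, -0.043, 0.0]
wrist_force: [0.8, 0.0, -0.6]
grip_width: 36.8
finger_force: 30.2
```

Call:
step_arm:
  moves:
    - [0,0,1,0]
    - [0,0,1,0]
    - [0,0,1,0]
    - [0,0,1,0]
    - [0,0,0,0]

```text
time: 6.85
eef_pos: [441.1, -107.2, 18.3]
orientation: [-3.141, 0.044, -0.0]
wrist_force: [-0.7, -0.2, -0.3]
grip_width: 36.5
finger_force: 30.2
```

Call:
step_arm:
  moves:
    - [0,0,1,0]
    - [0,0,1,0]
    - [0,0,0,0]

```text
time: 7.15
eef_pos: [441.1, -107.2, 17.9]
orientation: [3.14, -0.044, 0.002]
wrist_force: [-5.5, 1.7, 26.1]
grip_width: 36.7
finger_force: 32.7
```

Call:
step_arm:
  moves:
    - [0,0,-1,0]
    - [0,0,0,0]
    - [0,0,0,0]
    - [0,0,-3,0]
    - [0,0,-15,0]
    - [0,0,-30,0]
    - [0,0,-30,0]
  jaw: 62

```text
time: 7.85
eef_pos: [440.5, -106.9, 95.8]
orientation: [-3.141, 0.044, 0.003]
wrist_force: [0.2, -0.0, 0.6]
grip_width: 61.9
finger_force: 0.0
```

Run:
```python
from h import *
f=grab_frame("scene");np.savez("f3.npz",**f)
X=seg(f,(441,-107),40,44,70,56);print("borax",rect(X),X.mean(0), np.nanmax(cloud(f)[(np.hypot(*(cloud(f)[...,:2]-[441,-107]).transpose(2,0,1))<25)][:,2]))
g=dict(np.load("f_top.npz"))
X=seg(f,(462,123),60,31,47,40,lambda I:I.sum(-1)<150);print("charcoal",rect(X),X.mean(0))
cv2.imwrite("pics/s3.png",cv2.resize(f["image"][120:240,170:320,::-1],(750,600),interpolation=cv2.INTER_CUBIC))
plan(462,122,70,-1.6)
```

```text
borax c (448 -117) size 34 x 25 long-axis yaw -60.6 n71 [ 446.83101147 -118.48654093] 497.0827466844066
charcoal c (469 114) size 72 x 49 long-axis yaw -2.3 n238 [469.07705262 114.49183354]
t7.9 pos [ 442.7 -107.2   99.9] tilt [ 0.004 -0.001 -1.   ] yaw -1.6 spin 0.0 shift x 12.9 y -229.7 z 29.9 dist 230 q7 -1.64
```

View pics/s3.png

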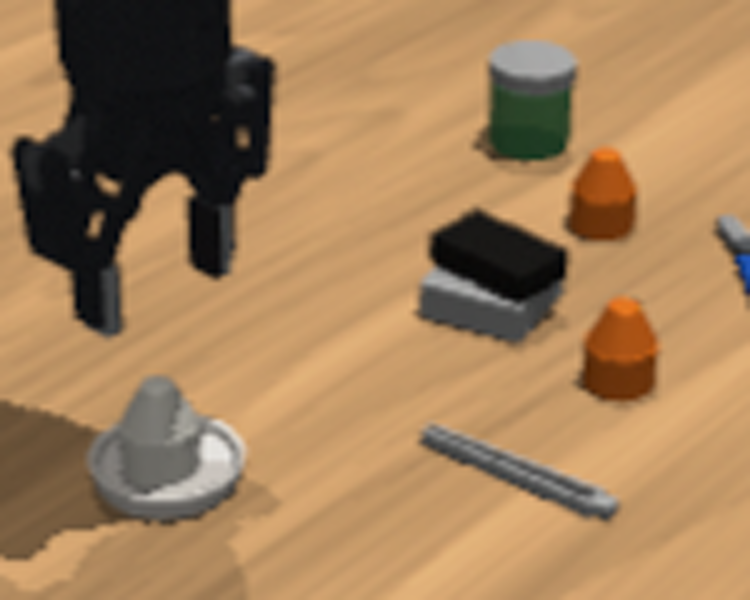

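Run:
```python
from h import *
f=dict(np.load("f3.npz"))
a=np.array([[431,239],[477,211],[567,257],[520,291]]);p=toplane(f,a/5+[170,120],40);print(p.round(),p.mean(0),np.linalg.norm(np.diff(p,axis=0),axis=1))
b=np.array([[419,310],[519,338]]);p=toplane(f,b/5+[170,120],0);print(p.round(),p[1]-p[0]); 
b=np.array([[421,285],[519,313],[562,287]]);p=toplane(f,b/5+[170,120],22);print(p.round(),np.diff(p,axis=0))
```

```text
[[436. 101.]
 [436. 141.]
 [502. 134.]
 [504.  90.]] [469.41729703 116.46136258] [40.07636609 66.78877255 43.8621231 ]
[[436.  92.]
 [494. 105.]] [57.96493337 12.99300952]
[[443.  84.]
 [500.  96.]
 [501. 132.]] [[56.49251731 11.74646534]
 [ 1.43751326 35.87299596]]
```

Run:
```python
from h import *
f=dict(np.load("f_top.npz"))
q=lambda a,u,v:(np.array(a)+.5)/[5,290/52]-.5+[u-26,v-26]
p=toplane(f,q([[104,91],[166,92],[164,208],[103,214]],217,216),40);print(p.round(),p.mean(0))
p=toplane(f,q([[83,116],[194,193],[178,95],[107,218]],217,216),22);print("bench",p.round(),p.mean(0))
```

```text
[[497. 141.]
 [495. 102.]
 [429. 104.]
 [427. 142.]] [462.15112588 122.24611219]
bench [[485. 157.]
 [439.  86.]
 [496.  95.]
 [426. 142.]] [461.39898406 119.95037882]
```

Call:
step_arm:
  moves:
    - [2,-23,0,0]
    - [2,-23,0,0]
    - [2,-23,0,0]
    - [2,-23,0,0]
    - [2,-23,0,0]
    - [2,-23,0,0]
    - [2,-23,0,0]
    - [1,-23,0,0]
    - [1,-23,0,0]
    - [1,-20,0,1.5]
    - [0,0,15,0]
    - [0,0,20,0]
    - [0,0,15,0]
    - [0,0,10,0]
    - [0,0,8,0]
    - [0,0,2,0]
    - [0,0,0,0]

```text
time: 9.6
eef_pos: [464.5, 119.3, 25.3]
orientation: [3.14, -0.085, -0.0]
wrist_force: [-0.5, -0.3, 0.7]
grip_width: 62.1
finger_force: 0.0
```

Call:
step_arm:
  moves:
    - [0,0,-3,0]
    - [0,0,0,0]
    - [0,0,0,0]
    - [0,0,0,0]
    - [0,0,0,0]
    - [0,0,0,0]
    - [0,0,-10,0]
    - [0,0,-20,0]
    - [0,0,-30,0]
    - [0,0,0,0]
    - [0,0,0,0]
  jaw: 20
  squeeze: 40

```text
time: 10.7
eef_pos: [465.1, 119.3, 89.4]
orientation: [-3.14, 0.086, -0.004]
wrist_force: [-0.6, -0.1, -0.9]
grip_width: 38.9
finger_force: 40.8
```

Run:
```python
from h import *
plan(555,-405,60,-4.5)
f=grab_frame("scene");np.savez("f4.npz",**f)
cv2.imwrite("pics/s4.png",cv2.resize(f["image"][120:240,200:320,::-1],(600,600),interpolation=cv2.INTER_CUBIC))
g=dict(np.load("f_top.npz"))
q=lambda a,u,v:(np.array(a)+.5)/[5,290/52]-.5+[u-26,v-26]
p=toplane(g,q([[86,78],[187,74],[187,230],[84,222]],378,185),12);print("pan top",p.round(),p.mean(0))
h=dict(np.load("f_scene.npz"))
p=toplane(h,np.array([[166,481],[214,516],[254,487],[206,447]])*.64,12);print("pan scene",p.round(),p.mean(0))
```

```text
t10.7 pos [465.1 119.3  89.4] tilt [ 0.002  0.001 -1.   ] yaw -3.1 spin 1.4 shift x 130.8 y 515.6 z 29.4 dist 532 q7 -2.15
pan top [[ 597. -374.]
 [ 597. -441.]
 [ 504. -434.]
 [ 511. -367.]] [ 552.25217732 -403.97731548]
pan scene [[ 522. -443.]
 [ 606. -440.]
 [ 608. -382.]
 [ 512. -377.]] [ 561.92008516 -410.30428965]
```

View pics/s4.png

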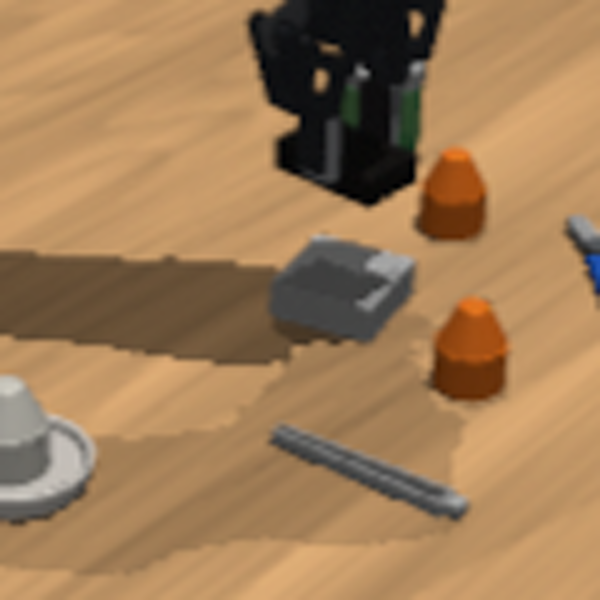

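Call:
step_arm:
  moves:
    - [0,0,0,1.4]
    - [7,27,0,0]
    - [7,27,0,0]
    - [7,27,0,0]
    - [7,27,0,0]
    - [7,27,0,0]
    - [7,27,0,0]
    - [7,27,0,0]
    - [7,27,0,0]
    - [7,27,0,0]
    - [7,27,0,0]
    - [7,27,0,0]
    - [7,27,0,0]
    - [7,27,0,0]
    - [7,27,0,0]
    - [7,27,0,0]
    - [7,27,0,0]
    - [7,27,0,0]
    - [7,27,0,0]
    - [7,27,0,0]

```text
time: 12.75
eef_pos: [556.3, -403.2, 86.8]
orientation: [-3.138, 0.125, 0.003]
wrist_force: [0.3, 0.1, -0.4]
grip_width: 38.7
finger_force: 40.8
```

```bash
python3 -c "
from h import *
plan(558,-407,40,-4.5)"
```

```text
t12.8 pos [ 556.3 -403.2   86.8] tilt [-0.002  0.001 -1.   ] yaw -4.6 spin -0.1 shift x 2.0 y 3.6 z 46.8 dist 4 q7 -1.26
```

Call:
step_arm:
  moves:
    - [2,3,20,0]
    - [0,0,20,0]
    - [0,0,10,0]
    - [0,0,5,0]
    - [0,0,5,0]
    - [0,0,0,0]

```text
time: 13.35
eef_pos: [558.6, -405.4, 28.1]
orientation: [-3.139, 0.123, 0.001]
wrist_force: [-0.2, -0.0, -0.6]
grip_width: 38.8
finger_force: 40.9
```

Run:
```python
from h import *
plan(558,-407,12,-4.5)
f=grab_frame("scene");np.savez("f5.npz",**f)
cv2.imwrite("pics/s5.png",cv2.resize(f["image"][250:350,80:190,::-1],(660,600),interpolation=cv2.INTER_CUBIC))
```

```text
t13.3 pos [ 558.6 -405.4   28.1] tilt [-0.  0. -1.] yaw -4.5 spin 0.0 shift x -0.5 y 1.6 z 16.1 dist 2 q7 -1.28
```

View pics/s5.png

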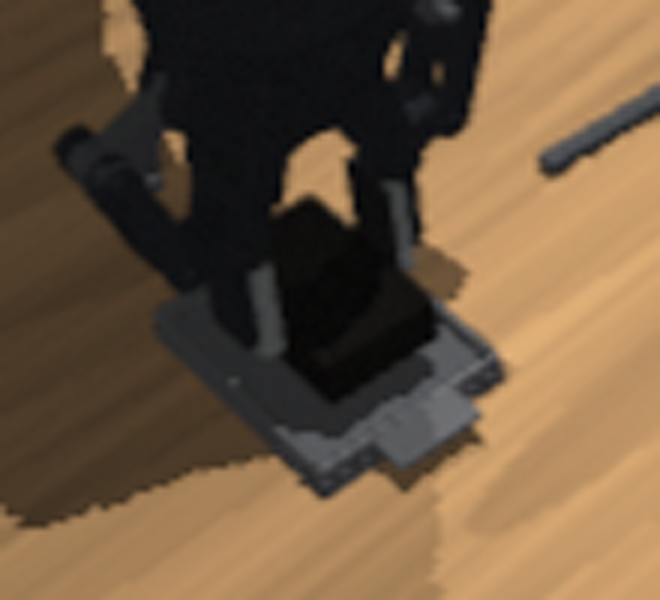

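Run:
```python
from h import *
f=dict(np.load("f5.npz"))
q=lambda a:(np.array(a)+.5)/6-.5+[80,250]
print("charcoal end bottom",toplane(f,q([[336,400],[436,333]]),22).round(1))
print("pan end outer rim",toplane(f,q([[325,478],[500,358]]),12).round(1), "left corner",toplane(f,q([[158,322]]),12).round(1))
```

```text
charcoal end bottom [[ 586.9 -425.9]
 [ 588.9 -389.3]]
pan end outer rim [[ 600.  -442. ]
 [ 603.7 -377.8]] left corner [[ 511.6 -436.1]]
```

Call:
step_arm:
  moves:
    - [1,2,6,0]
    - [0,0,5,0]
    - [0,0,3,0]
    - [0,0,1,0]
    - [0,0,0,0]

```text
time: 13.9
eef_pos: [559.1, -407.8, 13.6]
orientation: [3.139, -0.124, -0.001]
wrist_force: [-2.5, 0.3, 3.2]
grip_width: 38.9
finger_force: 41.2
```

Call:
step_arm:
  moves:
    - [0,0,1,0]
    - [0,0,0,0]

```text
time: 14.1
eef_pos: [559.2, -407.8, 13.6]
orientation: [3.139, -0.124, -0.0]
wrist_force: [-3.6, 2.4, 11.0]
grip_width: 38.7
finger_force: 42.0
```

Call:
step_arm:
  moves:
    - [0,0,-1,0]
    - [0,0,0,0]
    - [0,0,0,0]
    - [0,0,0,0]
    - [0,0,-5,0]
    - [0,0,-15,0]
    - [0,0,-30,0]
    - [0,0,-30,0]
    - [0,0,0,0]
  jaw: 60

```text
time: 15.0
eef_pos: [562.2, -409.3, 99.5]
orientation: [3.135, -0.124, 0.012]
wrist_force: [1.0, -0.5, -0.1]
grip_width: 59.8
finger_force: 0.0
```

Run:
```python
from h import *
f=grab_frame("scene");np.savez("f6.npz",**f)
P=cloud(f);m=(np.hypot(P[...,0]-560,P[...,1]+408)<15);print("charcoal z",np.nanmedian(P[m][:,2]))
cv2.imwrite("pics/s6.png",np.hstack([cv2.resize(f["image"][250:350,80:180,::-1],(400,400),interpolation=cv2.INTER_CUBIC),cv2.resize(f["image"][140:220,230:310,::-1],(400,400),interpolation=cv2.INTER_CUBIC)]))
plan(466,119,90,13)
```

```text
charcoal z 501.38646171000585
t15.1 pos [ 561.1 -408.7   97.2] tilt [ 0.005 -0.003 -1.   ] yaw -4.5 spin -17.5 shift x 26.1 y -535.6 z 7.2 dist 536 q7 -1.25
```

View pics/s6.png

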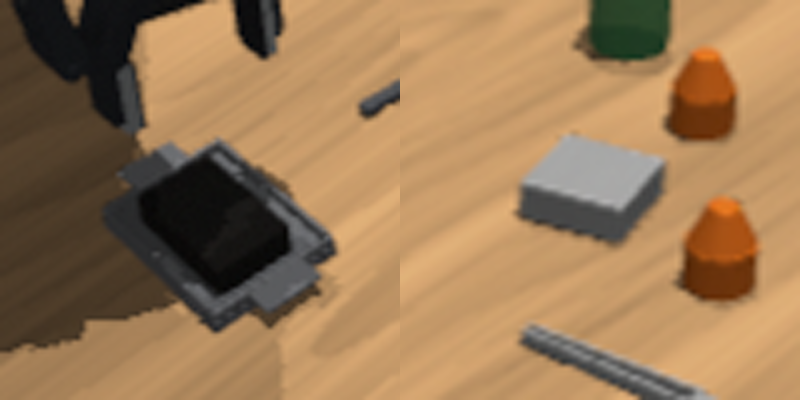

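Run:
```python
from h import *
f=dict(np.load("f6.npz"))
a=(np.array([[123,183],[173,136],[265,160],[225,212]])+.5)/5-.5+[230,140]
p=toplane(f,a,22);d=np.roll(p,-1,0)-p;print(p.round(),p.mean(0),np.linalg.norm(d,axis=1).round(),np.degrees(np.arctan2(d[:,1],d[:,0])).round(1))
g=dict(np.load("f_top.npz"))
q=lambda a,u,v:(np.array(a)+.5)/[5,290/52]-.5+[u-26,v-26]
p=toplane(g,q([[86,47],[225,100],[184,258],[40,203]],347,243),14);print("rub top",p.round(),p.mean(0))
h=dict(np.load("f_scene.npz"))
p=toplane(h,np.array([[148,360],[213,343],[233,374],[168,398]])*.64,14);d=np.roll(p,-1,0)-p;print("rub scene",p.round(),p.mean(0),np.degrees(np.arctan2(d[:,1],d[:,0])).round(1))
plan(466,117,90,12)
```

```text
[[441.  87.]
 [430. 144.]
 [484. 157.]
 [500. 100.]] [463.39195962 121.97835918] [58. 55. 59. 60.] [ 100.9   13.   -74.3 -168.2]
rub top [[ 427. -262.]
 [ 394. -349.]
 [ 306. -317.]
 [ 339. -228.]] [ 366.46655497 -289.20632589]
rub scene [[ 311. -320.]
 [ 349. -233.]
 [ 428. -262.]
 [ 402. -352.]] [ 372.28998325 -291.73513216] [  66.4  -19.9 -106.3  160.6]
t15.1 pos [ 561.1 -408.7   97.2] tilt [ 0.005 -0.003 -1.   ] yaw -4.5 spin -16.5 shift x 16.3 y -534.0 z 7.2 dist 534 q7 -1.25
```

Call:
step_arm:
  moves:
    - [0,0,0,-5.8]
    - [0,0,0,-5.8]
    - [0,0,0,-5.9]
    - [1.4,-31.7,0,0]
    - [1.4,-31.7,0,0]
    - [1.4,-31.7,0,0]
    - [1.4,-31.7,0,0]
    - [1.4,-31.7,0,0]
    - [1.4,-31.7,0,0]
    - [1.4,-31.7,0,0]
    - [1.4,-31.7,0,0]
    - [1.4,-31.7,0,0]
    - [1.4,-31.7,0,0]
    - [1.4,-31.7,0,0]
    - [1.4,-31.7,0,0]
    - [1.4,-31.7,0,0]
    - [1.4,-31.7,0,0]
    - [1.4,-31.7,0,0]
    - [1.4,-31.7,0,0]
    - [1.4,-31.7,0,0]
  jaw: 85

```text
time: 17.05
eef_pos: [460.7, 123.7, 93.2]
orientation: [3.121, 0.355, -0.001]
wrist_force: [-0.3, 0.0, 1.0]
grip_width: 85.1
finger_force: 0.0
```

```bash
python3 -c "
from h import *
plan(463,121,4,13)"
```

```text
t17.1 pos [460.7 123.7  93.2] tilt [-0. -0. -1.] yaw 13.0 spin -0.0 shift x 1.6 y 3.2 z 89.2 dist 4 q7 -1.94
```

Call:
step_arm:
  moves:
    - [2,3,20,0]
    - [0,0,20,0]
    - [0,0,20,0]
    - [0,0,10,0]
    - [0,0,10,0]
    - [0,0,5,0]
    - [0,0,3,0]
    - [0,0,0,0]
    - [0,0,0,0]

```text
time: 17.95
eef_pos: [464.3, 120.2, 5.7]
orientation: [-3.121, -0.355, -0.001]
wrist_force: [0.6, 0.1, -0.3]
grip_width: 85.0
finger_force: 0.0
```

Call:
step_arm:
  moves:
    - [0,0,1,0]
    - [0,0,0,0]
    - [0,0,0,0]
    - [0,0,0,0]
    - [0,0,0,0]
    - [0,0,0,0]
    - [0,0,0,0]
  jaw: 40
  squeeze: 110

```text
time: 18.65
eef_pos: [464.5, 121.7, 5.6]
orientation: [-3.12, -0.357, -0.004]
wrist_force: [-3.2, 3.4, 14.2]
grip_width: 56.9
finger_force: 116.5
```

Call:
step_arm:
  moves:
    - [0,0,-2,0]
    - [0,0,-5,0]
    - [0,0,-10,0]
    - [0,0,-20,0]
    - [0,0,-20,0]
    - [0,0,0,0]

```text
time: 19.25
eef_pos: [465.3, 120.4, 63.5]
orientation: [-3.121, -0.355, -0.006]
wrist_force: [0.5, -0.1, -7.2]
grip_width: 57.0
finger_force: 119.1
```

```bash
python3 -c "
from h import *
plan(369,-290,60,-20.2)"
```

```text
t19.2 pos [465.3 120.4  63.5] tilt [ 0.004  0.001 -1.   ] yaw 13.0 spin 33.2 shift x 51.4 y 418.4 z 3.5 dist 422 q7 -1.97
```

Call:
step_arm:
  moves:
    - [0,0,-15,8.3]
    - [0,0,-15,8.3]
    - [0,0,-10,8.3]
    - [0,0,0,8.3]
    - [3.2,26.1,0,0]
    - [3.2,26.1,0,0]
    - [3.2,26.1,0,0]
    - [3.2,26.1,0,0]
    - [3.2,26.1,0,0]
    - [3.2,26.1,0,0]
    - [3.2,26.1,0,0]
    - [3.2,26.1,0,0]
    - [3.2,26.1,0,0]
    - [3.2,26.1,0,0]
    - [3.2,26.1,0,0]
    - [3.2,26.1,0,0]
    - [3.2,26.1,0,0]
    - [3.2,26.1,0,0]
    - [3.2,26.1,0,0]
    - [3.2,26.1,0,0]

```text
time: 21.25
eef_pos: [366.8, -290.2, 100.5]
orientation: [-3.092, 0.551, 0.002]
wrist_force: [0.5, 0.1, -7.0]
grip_width: 57.0
finger_force: 119.9
```

Call:
step_arm:
  moves:
    - [0,0,15,0]
    - [0,0,20,0]
    - [0,0,15,0]
    - [0,0,15,0]
    - [0,0,0,0]
    - [0,0,0,0]

```text
time: 21.85
eef_pos: [367.4, -289.1, 35.9]
orientation: [-3.092, 0.551, 0.002]
wrist_force: [-0.6, 0.1, -5.1]
grip_width: 57.1
finger_force: 119.8
```

Run:
```python
from h import *
plan(369,-290,14,-20.2)
f=grab_frame("scene");np.savez("f7.npz",**f)
cv2.imwrite("pics/s7.png",cv2.resize(f["image"][180:280,70:170,::-1],(600,600),interpolation=cv2.INTER_CUBIC))
```

```text
t21.9 pos [ 367.4 -289.1   35.9] tilt [-0.001  0.001 -1.   ] yaw -20.2 spin -0.0 shift x 1.8 y 0.3 z 21.9 dist 2 q7 -1.50
```

View pics/s7.png

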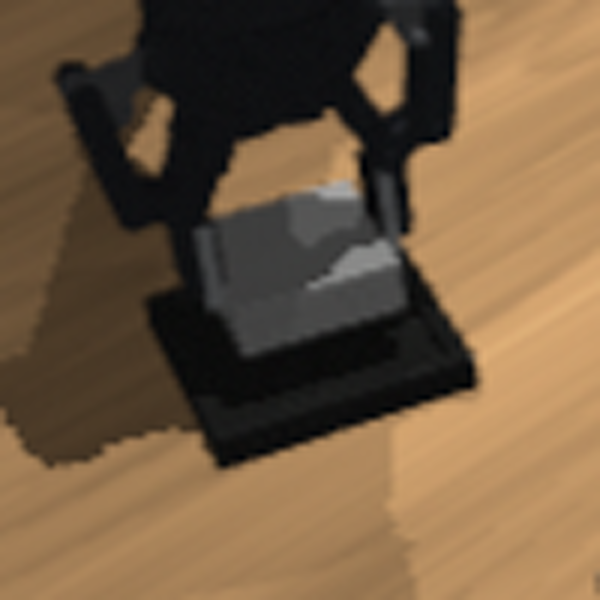

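Run:
```python
from h import *
f=dict(np.load("f7.npz"))
q=lambda a:(np.array(a)+.5)/6-.5+[70,180]
a=toplane(f,q([[248,357],[409,306]]),31);b=toplane(f,q([[222,467],[477,385]]),0);c=toplane(f,q([[218,440],[476,358]]),14)
R=np.array([[np.cos(-.3526),np.sin(-.3526)],[np.sin(-.3526),-np.cos(-.3526)]])
for n,x in(("block",a),("base bottom",b),("base top",c)): print(n,x.round(),"toolframe",((x-[367.4,-289.1])@R.T).round(1))
```

```text
block [[ 383. -327.]
 [ 403. -271.]] toolframe [[ 27.9  29.9]
 [ 27.2 -29.5]]
base bottom [[ 392. -350.]
 [ 425. -262.]] toolframe [[ 44.3  48.5]
 [ 44.8 -45.8]]
base top [[ 394. -351.]
 [ 427. -262.]] toolframe [[ 46.4  48.4]
 [ 46.9 -46.2]]
```

Call:
step_arm:
  moves:
    - [0,1,8,0]
    - [0,0,6,0]
    - [0,0,4,0]
    - [0,0,2,0]
    - [0,0,1,0]
    - [0,0,1,0]
    - [0,0,0,0]

```text
time: 22.6
eef_pos: [367.5, -290.3, 14.3]
orientation: [-3.093, 0.551, -0.0]
wrist_force: [0.1, -0.2, -5.3]
grip_width: 57.2
finger_force: 120.0
```

Call:
step_arm:
  moves:
    - [0,0,1,0]
    - [0,0,0,0]
    - [0,0,1,0]
    - [0,0,0,0]

```text
time: 23.0
eef_pos: [367.6, -290.4, 13.7]
orientation: [3.092, -0.551, 0.002]
wrist_force: [-3.5, 2.2, 17.4]
grip_width: 57.1
finger_force: 122.9
```

Call:
step_arm:
  moves:
    - [0,0,-1,0]
    - [0,0,0,0]
    - [0,0,0,0]
    - [0,0,0,0]
    - [0,0,-5,0]
    - [0,0,-15,0]
    - [0,0,-30,0]
    - [0,0,-30,0]
    - [0,0,-10,0]
    - [0,0,0,0]
  jaw: 80

```text
time: 24.0
eef_pos: [368.2, -291.0, 104.7]
orientation: [3.091, -0.551, 0.004]
wrist_force: [0.0, 0.7, -0.4]
grip_width: 79.6
finger_force: 0.0
```

Run:
```python
from h import *
f=grab_frame("scene");np.savez("f8.npz",**f)
t=f
from_=lambda n:dict(np.load(n))
h=from_("f_scene.npz")
for n,g in(("scene",h),("top",from_("f_top.npz"))):
    X=seg(g,(671,-154),75,33,60,40);print("honey",n,rect(X))
X=seg(h,(676,149),75,26,60,38);print("turn",rect(X))
im=h["image"]
cv2.imwrite("pics/s8.png",np.hstack([cv2.resize(f["image"][180:260,70:150,::-1],(300,500)),cv2.resize(h["image"][235:290,240:295,::-1],(500,500),interpolation=cv2.INTER_CUBIC)]))
plan(671,-154,90,-19)
```

```text
honey scene c (673 -156) size 62 x 54 long-axis yaw -50.7 n449
honey top c (669 -152) size 54 x 52 long-axis yaw -2.4 n229
turn c (677 146) size 105 x 89 long-axis yaw -61.6 n707
t24.1 pos [ 367.6 -290.6  103.5] tilt [ 0.001 -0.001 -1.   ] yaw -20.2 spin -1.2 shift x 242.4 y -227.9 z 13.5 dist 333 q7 -1.46
```

View pics/s8.png

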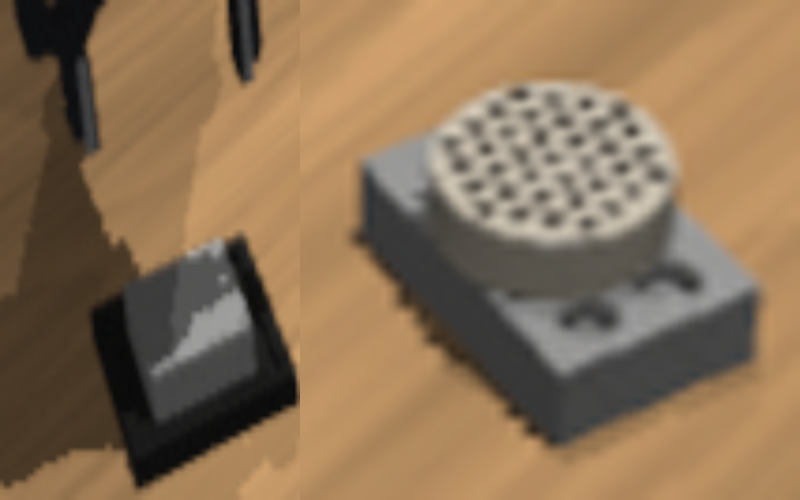

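Run:
```python
from h import *
h=dict(np.load("f_scene.npz"));g=dict(np.load("f_top.npz"))
q=lambda a:(np.array(a)-[300,0]+.5)/(500/55)-.5+[240,235]
print("honey",toplane(h,q([[554,161]]),40))
p=toplane(h,q([[362,165],[562,377],[759,288]]),22);d=np.diff(p,axis=0);print("dom",p.round(),"c",(p[0]+p[2])/2,np.linalg.norm(d,axis=1),np.degrees(np.arctan2(d[:,1],d[:,0])))
w=lambda a,u,v:(np.array(a)+.5)/[5,290/52]-.5+[u-26,v-26]
p=toplane(g,w([[112,70],[192,96],[156,224],[77,204]],300,151),22);d=np.diff(p,axis=0);print("dom top",p.round(),p.mean(0),np.degrees(np.arctan2(d[:,1],d[:,0])))
# turntable ellipse in scene0 (800 px): x 509..568, y 288..~330 
print("turn",toplane(h,np.array([[538.5,307]])*.64,38), "top",toplane(g,w([[649,436]],208-104,152-52+0),38))
```

```text
honey [[ 671.23181013 -151.969605  ]]
dom [[ 626. -165.]
 [ 704. -191.]
 [ 720. -139.]] c [ 673.02746579 -152.12484798] [82.92326461 53.7611183 ] [-18.18222916  72.59267703]
dom top [[ 721. -140.]
 [ 704. -192.]
 [ 627. -165.]
 [ 640. -113.]] [ 672.83120118 -152.39475484] [-108.55816381  160.41057985   75.19187212]
turn [[684.99242408 137.56714807]] top [[675.50685355 152.39133622]]
```

Call:
step_arm:
  moves:
    - [0,0,0,-1.7]
    - [20.3,-19,0,0]
    - [20.3,-19,0,0]
    - [20.3,-19,0,0]
    - [20.3,-19,0,0]
    - [20.3,-19,0,0]
    - [20.3,-19,0,0]
    - [20.3,-19,0,0]
    - [20.3,-19,0,0]
    - [20.3,-19,0,0]
    - [20.3,-19,0,0]
    - [20.3,-19,0,0]
    - [20,-18.5,0,0]
    - [0,0,15,0]
    - [0,0,10,0]
    - [0,0,0,0]
  jaw: 78

```text
time: 25.65
eef_pos: [667.6, -152.4, 74.7]
orientation: [3.1, -0.505, -0.01]
wrist_force: [-0.3, -0.7, -0.6]
grip_width: 78.1
finger_force: 0.0
```

Run:
```python
from h import *
plan(670.5,-152,26,-18.5)
h=dict(np.load("f_scene.npz"));print(toplane(h,[[344.7,194.7]],38))
```

```text
t25.6 pos [ 667.6 -152.4   74.7] tilt [-0.006  0.    -1.   ] yaw -18.5 spin -0.0 shift x 2.7 y -1.3 z 48.7 dist 3 q7 -1.84
[[681.06623653 144.63281968]]
```

Call:
step_arm:
  moves:
    - [2,-1,15,0]
    - [0,0,15,0]
    - [0,0,10,0]
    - [0,0,5,0]
    - [0,0,3,0]
    - [0,0,0,0]
    - [0,0,0,0]

```text
time: 26.35
eef_pos: [673.0, -151.5, 30.7]
orientation: [-3.101, 0.505, -0.001]
wrist_force: [-0.6, -0.9, 0.4]
grip_width: 78.1
finger_force: 0.0
```

Call:
step_arm:
  moves:
    - [-2,0,4,0]
    - [0,0,0,0]

```text
time: 26.55
eef_pos: [670.3, -150.7, 26.1]
orientation: [-3.101, 0.505, 0.001]
wrist_force: [0.9, 0.1, -0.2]
grip_width: 78.0
finger_force: 0.0
```

Call:
step_arm:
  moves:
    - [0,0,0,0]
    - [0,0,0,0]
    - [0,0,0,0]
    - [0,0,0,0]
    - [0,0,0,0]
    - [0,0,-5,0]
    - [0,0,-15,0]
    - [0,0,-25,0]
    - [0,0,-25,0]
    - [0,0,0,0]
  jaw: 35
  squeeze: 45

```text
time: 27.55
eef_pos: [673.2, -151.2, 101.2]
orientation: [3.101, -0.505, 0.011]
wrist_force: [0.8, 0.1, -0.1]
grip_width: 53.7
finger_force: 47.4
```

Run:
```python
from h import *
plan(678,149,90,-18.5)
f=grab_frame("scene");P=cloud(f);np.savez("f9.npz",**f)
cv2.imwrite("pics/s9.png",cv2.resize(f["image"][190:290,220:320,::-1],(600,600),interpolation=cv2.INTER_CUBIC))
```

```text
t27.6 pos [ 673.2 -151.2  101.2] tilt [ 0.007 -0.001 -1.   ] yaw -18.5 spin -0.0 shift x -90.8 y -286.2 z 11.2 dist 300 q7 -1.84
```

View pics/s9.png

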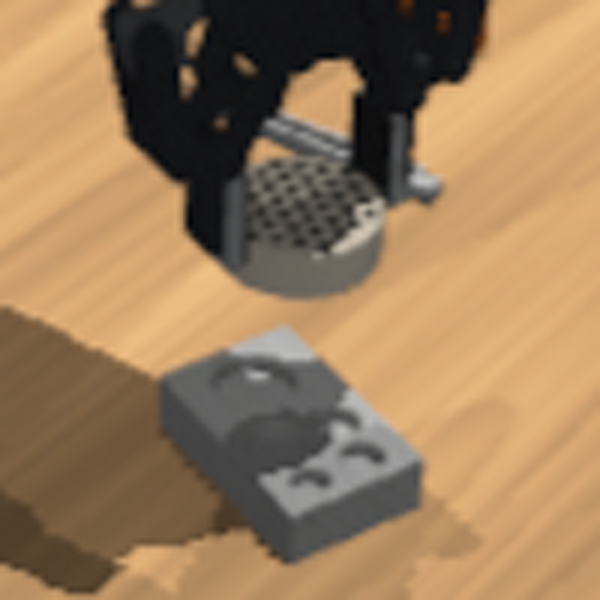

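Call:
step_arm:
  moves:
    - [-7,-22,0,0]
    - [-7,-22,0,0]
    - [-7,-22,0,0]
    - [-7,-22,0,0]
    - [-7,-22,0,0]
    - [-7,-22,0,0]
    - [-7,-22,0,0]
    - [-7,-22,0,0]
    - [-7,-22,0,0]
    - [-7,-22,0,0]
    - [-7,-22,0,0]
    - [-7,-22,0,0]
    - [-7,-22,0,0]
    - [0,0,15,0]
    - [0,0,15,0]
    - [0,0,0,0]
    - [0,0,0,0]

```text
time: 29.3
eef_pos: [674.8, 147.3, 65.2]
orientation: [3.099, -0.508, -0.003]
wrist_force: [0.1, -0.4, -0.8]
grip_width: 54.0
finger_force: 47.4
```

Run:
```python
from h import *
plan(678,149,36,-18.5)
f=grab_frame("scene");P=cloud(f);np.savez("f10.npz",**f)
cv2.imwrite("pics/s10.png",cv2.resize(f["image"][140:240,295:395,::-1],(600,600),interpolation=cv2.INTER_CUBIC))
```

```text
t29.3 pos [674.8 147.3  65.2] tilt [-0.002 -0.001 -1.   ] yaw -18.6 spin -0.1 shift x 2.5 y -2.6 z 29.2 dist 4 q7 -2.27
```

View pics/s10.png

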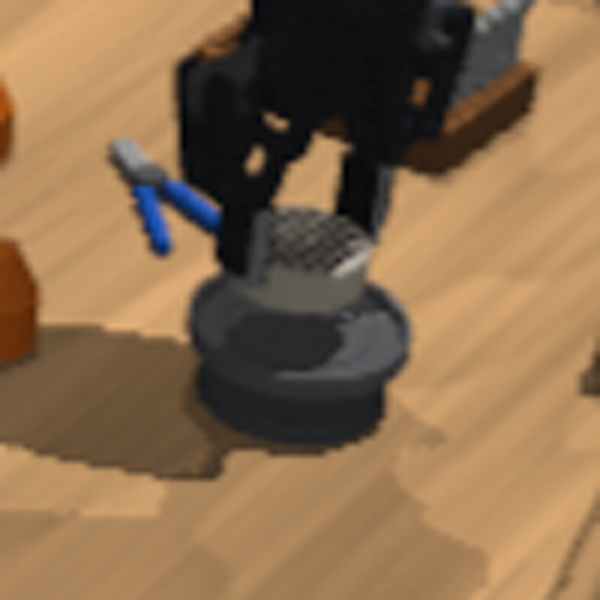

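Run:
```python
from h import *
f=dict(np.load("f10.npz"))
q=lambda a:(np.array(a)+.5)/6-.5+[295,140]
print("disc bottom",toplane(f,q([[302,270]]),61),"platter",toplane(f,q([[299,315]]),38))
# near edges along viewing direction
print("disc near edge",toplane(f,q([[302,312]]),61),"platter near edge",toplane(f,q([[299,380]]),38),toplane(f,q([[299,393]]),32))
```

```text
disc bottom [[674.16584917 152.10611155]] platter [[674.50858237 154.56241666]]
disc near edge [[690.24006926 124.3404276 ]] platter near edge [[698.8073828  112.67440853]] [[699.58281105 112.76347834]]
```

Call:
step_arm:
  moves:
    - [-1,-2,10,0]
    - [0,0,10,0]
    - [0,0,5,0]
    - [0,0,2,0]
    - [0,0,0,0]
    - [0,0,0,0]

```text
time: 29.95
eef_pos: [675.1, 151.5, 39.5]
orientation: [-3.101, 0.505, -0.001]
wrist_force: [-0.3, -0.1, -0.9]
grip_width: 54.0
finger_force: 47.4
```

Call:
step_arm:
  moves:
    - [0,0,1,0]
    - [0,0,1,0]
    - [0,0,1,0]
    - [0,0,0,0]

```text
time: 30.35
eef_pos: [675.1, 151.5, 36.9]
orientation: [-3.101, 0.505, -0.001]
wrist_force: [-1.5, -0.1, 3.8]
grip_width: 54.1
finger_force: 47.9
```

Call:
step_arm:
  moves:
    - [0,0,0.5,0]
    - [0,0,0,0]

```text
time: 30.55
eef_pos: [675.1, 151.5, 36.9]
orientation: [-3.1, 0.505, -0.001]
wrist_force: [-2.7, -1.3, 7.8]
grip_width: 54.3
finger_force: 48.1
```

Call:
step_arm:
  moves:
    - [0,0,0,0]
    - [0,0,0,0]
    - [0,0,0,0]
    - [0,0,0,0]
    - [0,0,-5,0]
    - [0,0,-15,0]
    - [0,0,-30,0]
    - [0,0,-20,0]
    - [0,0,0,0]
  jaw: 75

```text
time: 31.45
eef_pos: [677.2, 152.1, 110.7]
orientation: [-3.098, 0.505, -0.01]
wrist_force: [0.1, 1.2, -0.1]
grip_width: 75.0
finger_force: 0.0
```

Run:
```python
from h import *
f=grab_frame("scene");np.savez("f11.npz",**f);P=cloud(f)
m=np.hypot(P[...,0]-675,P[...,1]-151)<20;Z=P[m];Z=Z[Z[:,2]<70];A=np.c_[Z[:,:2]-[675,151],np.ones(len(Z))];print("honey top plane",np.linalg.lstsq(A,Z[:,2],rcond=None)[0],len(Z))
plan(672.5,-152,90,-18.5)
```

```text
honey top plane [-3.56296386e-02  6.00802170e-02  5.03885999e+01] 111
t31.5 pos [676.2 151.8 108.7] tilt [ 0.004  0.001 -1.   ] yaw -18.5 spin -0.0 shift x 92.9 y 289.3 z 18.7 dist 304 q7 -2.26
```

Call:
step_arm:
  moves:
    - [7.1,22.2,0,0]
    - [7.1,22.2,0,0]
    - [7.1,22.2,0,0]
    - [7.1,22.2,0,0]
    - [7.1,22.2,0,0]
    - [7.1,22.2,0,0]
    - [7.1,22.2,0,0]
    - [7.1,22.2,0,0]
    - [7.1,22.2,0,0]
    - [7.1,22.2,0,0]
    - [7.1,22.2,0,0]
    - [7.1,22.2,0,0]
    - [7.1,22.2,0,0]
    - [0,0,20,0]
    - [0,0,20,0]
    - [0,0,20,0]
    - [0,0,20,0]
    - [0,0,10,0]
    - [0,0,0,0]
    - [0,0,0,0]
  jaw: 80

```text
time: 33.5
eef_pos: [671.0, -151.5, 16.2]
orientation: [-3.101, 0.505, -0.0]
wrist_force: [-0.4, 0.1, 0.9]
grip_width: 79.9
finger_force: 0.0
```

Run:
```python
from h import *
plan(672.5,-152,4,-18.5)
f=grab_frame("scene");P=cloud(f)
# disc final centre vs. platter in this clear view
a=seg(f,(675,150),45,44,58,50);b=seg(f,(675,150),75,26,44,38);print(rect(a),rect(b))
```

```text
t33.5 pos [ 671.  -151.5   16.2] tilt [ 0.  0. -1.] yaw -18.5 spin -0.0 shift x 1.5 y -0.0 z 12.2 dist 2 q7 -1.85
c (677 146) size 65 x 54 long-axis yaw -58.7 n266 c (679 144) size 100 x 89 long-axis yaw -61.6 n443
```

Call:
step_arm:
  moves:
    - [1.5,0,7,0]
    - [0,0,5,0]
    - [0,0,0,0]

```text
time: 33.85
eef_pos: [671.8, -151.9, 3.1]
orientation: [-3.101, 0.505, 0.002]
wrist_force: [0.1, 0.4, 0.2]
grip_width: 79.9
finger_force: 0.0
```

Call:
step_arm:
  moves:
    - [0,0,0,0]
    - [0,0,0,0]
    - [0,0,0,0]
    - [0,0,0,0]
    - [0,0,0,0]
    - [0,0,0,0]
    - [0,0,0,0]
  jaw: 35
  squeeze: 115

```text
time: 34.55
eef_pos: [672.7, -151.8, 4.9]
orientation: [-3.101, 0.505, -0.002]
wrist_force: [-1.8, 1.6, 5.9]
grip_width: 51.2
finger_force: 121.9
```

Call:
step_arm:
  moves:
    - [0,0,-2,0]
    - [0,0,-5,0]
    - [0,0,-10,0]
    - [0,0,-20,0]
    - [0,0,-25,0]
    - [0,0,-25,0]
    - [0,0,-20,0]
    - [0,0,0,0]

```text
time: 35.35
eef_pos: [674.2, -152.4, 114.6]
orientation: [3.1, -0.505, 0.01]
wrist_force: [0.4, -0.6, -5.6]
grip_width: 51.1
finger_force: 121.0
```

Run:
```python
from h import *
plan(560,397,100,-1.8)
```

```text
t35.4 pos [ 674.2 -152.4  114.6] tilt [ 0.006 -0.001 -1.   ] yaw -18.5 spin -16.7 shift x -131.4 y -545.5 z 14.6 dist 561 q7 -1.83
```

Call:
step_arm:
  moves:
    - [0,0,0,-8.3]
    - [0,0,0,-8.4]
    - [-7.3,-30.3,0,0]
    - [-7.3,-30.3,0,0]
    - [-7.3,-30.3,0,0]
    - [-7.3,-30.3,0,0]
    - [-7.3,-30.3,0,0]
    - [-7.3,-30.3,0,0]
    - [-7.3,-30.3,0,0]
    - [-7.3,-30.3,0,0]
    - [-7.3,-30.3,0,0]
    - [-7.3,-30.3,0,0]
    - [-7.3,-30.3,0,0]
    - [-7.3,-30.3,0,0]
    - [-7.3,-30.3,0,0]
    - [-7.3,-30.3,0,0]
    - [-7.3,-30.3,0,0]
    - [-7.3,-30.3,0,0]
    - [-7.3,-30.3,0,0]
    - [-7.3,-30.3,0,0]

```text
time: 37.35
eef_pos: [557.2, 397.9, 109.4]
orientation: [3.14, -0.049, -0.002]
wrist_force: [0.5, 1.0, -5.2]
grip_width: 51.3
finger_force: 121.2
```

Call:
step_arm:
  moves:
    - [0,0,15,0]
    - [0,0,20,0]
    - [0,0,20,0]
    - [0,0,10,0]
    - [0,0,0,0]
    - [0,0,0,0]

```text
time: 37.95
eef_pos: [558.3, 397.3, 45.9]
orientation: [-3.141, 0.05, 0.0]
wrist_force: [0.4, 0.4, -5.2]
grip_width: 51.2
finger_force: 121.3
```

Run:
```python
from h import *
plan(560,397,19,-1.8)
f=grab_frame("scene");np.savez("f12.npz",**f)
cv2.imwrite("pics/s12.png",cv2.resize(f["image"][100:190,310:400,::-1],(600,600),interpolation=cv2.INTER_CUBIC))
```

```text
t38.0 pos [558.3 397.3  45.9] tilt [-0.  0. -1.] yaw -1.8 spin -0.0 shift x 1.8 y 0.2 z 26.9 dist 2 q7 -2.43
```

View pics/s12.png

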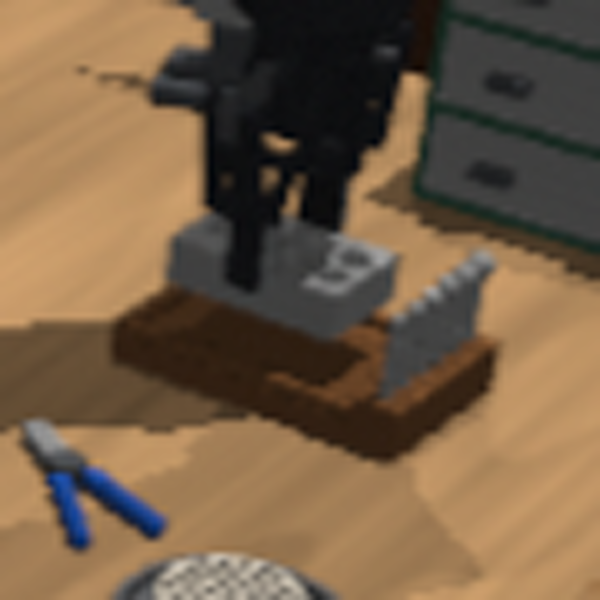

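Run:
```python
from h import *
f=dict(np.load("f12.npz"))
q=lambda a:(np.array(a)+.5)/(600/90)-.5+[310,100]
print("dom near bottom edge",toplane(f,q([[168,287],[335,338]]),41).round(1))
print("stand near top edge",toplane(f,q([[113,326],[385,417]]),20).round(1),"bottom",toplane(f,q([[113,358],[385,462]]),0).round(1))
print("recess inner corner near +x", toplane(f,q([[345,405]]),20).round(1))
```

```text
dom near bottom edge [[518.5 366.8]
 [598.  372.9]]
stand near top edge [[500.1 354.6]
 [632.  360.3]] bottom [[497.8 362. ]
 [636.  358.9]]
recess inner corner near +x [[614.  358.4]]
```

Call:
step_arm:
  moves:
    - [-0.5,-3.5,8,0]
    - [0,0,8,0]
    - [0,0,5,0]
    - [0,0,2,0]
    - [0,0,0,0]
    - [0,0,0,0]

```text
time: 38.6
eef_pos: [557.8, 400.8, 22.9]
orientation: [-3.141, 0.05, -0.0]
wrist_force: [-0.2, -0.4, -4.9]
grip_width: 51.0
finger_force: 121.5
```

Call:
step_arm:
  moves:
    - [0,0,1,0]
    - [0,0,1,0]
    - [0,0,1,0]
    - [0,0,1,0]
    - [0,0,0,0]

```text
time: 39.1
eef_pos: [557.7, 400.8, 18.9]
orientation: [-3.141, 0.05, -0.0]
wrist_force: [-1.4, 0.2, -4.5]
grip_width: 51.1
finger_force: 121.4
```

Call:
step_arm:
  moves:
    - [0,0,1,0]
    - [0,0,1,0]
    - [0,0,0,0]

```text
time: 39.4
eef_pos: [557.7, 400.8, 18.9]
orientation: [-3.141, 0.05, -0.001]
wrist_force: [-4.7, -4.5, 11.3]
grip_width: 51.4
finger_force: 123.2
```

On the floor; release.

Call:
step_arm:
  moves:
    - [0,0,-1,0]
    - [0,0,0,0]
    - [0,0,0,0]
    - [0,0,0,0]
    - [0,0,-5,0]
    - [0,0,-15,0]
    - [0,0,-30,0]
    - [0,0,-40,0]
    - [0,0,-20,0]
    - [0,0,0,0]
  jaw: 78

```text
time: 40.4
eef_pos: [559.5, 402.4, 133.3]
orientation: [-3.136, 0.05, -0.01]
wrist_force: [0.1, 0.2, 0.4]
grip_width: 78.0
finger_force: 0.0
```

Call:
step_arm:
  moves:
    - [-20,20,-20,0]
    - [-20,30,-20,0]
    - [-10,40,-10,0]
    - [0,40,0,0]
    - [0,40,0,0]
    - [0,40,0,0]
    - [0,0,0,0]
    - [0,0,0,0]
    - [0,0,0,0]

```text
time: 41.3
eef_pos: [501.0, 193.6, 178.0]
orientation: [-3.14, 0.048, -0.0]
wrist_force: [0.4, -0.5, 0.1]
grip_width: 77.8
finger_force: 0.0
```

Run:
```python
from h import *
F={n:grab_frame(n) for n in("scene","top")}
exp=dict(bench=(368,-290,30,22,60,60,14),doming=(558,401,36,18,84,54,20),charcoal=(558,-407,24,14,66,40,12),honey=(675,151,50,20,56,56,38),borax=(441,-107,56,6,16,16,14))
for k,(x,y,z,r,_,_,_) in exp.items():
    for n in F:
        P=cloud(F[n]);m=np.hypot(P[...,0]-x,P[...,1]-y)<r;Z=P[m]
        A=np.c_[Z[:,:2]-[x,y],np.ones(len(Z))]
        print(k,n,"expected top",z,"median %.1f"%np.nanmedian(Z[:,2]),"slope",np.linalg.lstsq(A,Z[:,2],rcond=None)[0].round(2) if len(Z)>5 else "")
for n in F:
    f=F[n]
    for k,a in dict(bench=((368,-290),60,22,45,30),doming=((558,401),60,28,45,36),charcoal=((558,-407),60,18,40,24),borax=((441,-107),40,26,65,40)).items():
        try:print(n,k,rect(seg(f,*a)))
        except Exception as e:print(n,k,e)
print(read_state()["eef_pos"])
```

```text
bench scene expected top 30 median 31.1 slope [-0.000e+00 -1.000e-02  3.102e+01]
bench top expected top 30 median 29.5 slope [3.000e-02 2.000e-02 2.943e+01]
doming scene expected top 36 median 35.6 slope [5.000e-02 3.000e-02 3.511e+01]
doming top expected top 36 median 32.7 slope [-1.000e-02  1.000e-02  3.261e+01]
charcoal scene expected top 24 median 24.9 slope [-1.000e-02 -0.000e+00  2.497e+01]
charcoal top expected top 24 median 24.0 slope [ 0.1  -0.04 24.21]
honey scene expected top 50 median 50.8 slope [-0.   0.  50.9]
honey top expected top 50 median 49.2 slope [-2.000e-02 -1.000e-02  4.935e+01]
borax scene expected top 56 median 53.8 slope [-7.800e-01 -5.000e-02  5.453e+01]
borax top expected top 56 median 55.6 slope [-0.3   0.52 55.18]
scene bench c (370 -295) size 74 x 62 long-axis yaw -19.9 n555
scene doming c (560 391) size 95 x 72 long-axis yaw -2.4 n341
scene charcoal c (560 -412) size 71 x 43 long-axis yaw -4.3 n661
scene borax c (439 -112) size 64 x 35 long-axis yaw -46.0 n194
top bench c (364 -290) size 60 x 60 long-axis yaw 69.8 n371
top doming c (550 413) size 97 x 53 long-axis yaw 29.8 n312
top charcoal c (556 -411) size 67 x 45 long-axis yaw -4.2 n265
top borax c (437 -108) size 35 x 35 long-axis yaw 88.4 n115
[500.91510444 193.94520989 177.77303739]
```

```bash
python3 -c "
from h import *
print(sign_off())"
```

```text
the job is handed in; nothing more can be done
None
```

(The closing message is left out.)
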